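# Slide a tube carrier onto the reader's dovetail rail and clamp it

### The job

Set the tube carrier with the blue block on the reader's bare loading deck and slide it, tubes leading and its red clamp knob still loose, from the open end onto the steel dovetail until it is fully home against the end stop under the reading head. Then turn the knob clockwise to its stop to clamp the carrier there, and let go. Do not disturb the other things on the bench.

Things in the scene. Friction and masses are not known exactly. Their poses are not given: they have to be found in the camera images.
- rail: Reader with dovetail rail, fixed to the bench. Origin on the bench top; x = sliding direction, from loading deck to end stop; z up. Grey base plate x -150 to 175 mm, y -45 to 45, top z = 8. Steel dovetail on it along y = 0: x -27 to 120, 24 wide at its foot, 36 at its top, top z = 21; in front of it, x -45 to -27, a tapered nose, at its tip 10 wide at the foot, 16 on top.
- deck (a point): Centre of the reader's bare loading deck, on its top face, 8 mm over the bench; the axes are the rail's. The deck is the base plate's open end, 105 mm long (x) and 90 wide (y); the dovetail's nose begins 52 mm ahead (+x) of this point. The carrier stands on the deck at the height at which it slides onto the dovetail; it can only enter from the nose, not from above.
- stop_face (a point): Middle of the face of the dark steel end stop, at the rail's far end (rail x = 120 mm, z = 21), axes as the rail. The stop is 64 mm wide, its top is 38 mm over the bench. The carrier is home when its leading end touches it.
- head (a point): Centre of the white reading head, axes as the rail: 65 mm along x, 40 along y, 62 high; it overhangs the stop by 10 mm towards the deck, 86 mm over the bench, on a column 70 wide behind the stop. The tubes pass under it; a gripper above them does not, so push the carrier from behind over the last 50 mm.
- tube_block (a point): The loose tube carrier (0.3 to 0.5 kg), at half height in its blue tube block. Axes: x = leading end (tubes, two orange marks), z up. In mm from here: block x -18 to 18, y -14 to 14, z -24 to 8, grasp it across y; white caps, fixed in it, up to z = 20; underside z = -44. On the deck or rail this point is 52 over the bench; home it is at x = 96, y = 0 in the rail's frame.
- slide_foot (a point): Middle of the carrier's underside, axes as tube_block. Aluminium slide 80 mm long (x), 64 wide (y), top face z = 20, with a dovetail slot from below: 26.4 wide at the mouth, 38.4 at its top, 14 deep, so 1.2 mm play on each side of the rail. It slides on its two cheeks. A side ear for the knob: x -38 to -2, out to y = -80, z 14 to 20.
- push_plate (a point): Middle of the rear face of the upright aluminium push plate on the carrier's tail, axes as tube_block: 40 mm wide (y), 32 high, from 16 mm under to 16 mm above this point, 5 thick. Pushed here along +x the carrier slides. It is 44 mm over the bench on the deck or rail; the rail's top is 21 over the bench.
- knob_grip (a point): Grip point of the red side clamp knob, on its upright axis, on the ear at the carrier's -y side: 36 mm behind and 60 mm to the -y side of tube_block, 2 mm higher. Red bar 12 mm thick (this point's x), 36 long (its y), from 19.5 mm under to 14.5 above this point; the ear's top is 26 mm under it. The point turns with the knob.
- clamp_knob (a joint): Clamp knob angle, rad: 0 = loose (bar across the carrier); grows as it is turned clockwise seen from above; 1.5 = hard stop, tight (bar along the rail). It starts between 0 and 0.35. Friction holds it (0.05 N m); it drives a brass shoe against the dovetail, felt from about 1.2 on (under 0.1 N m in all).
- pink_box_mid (a point): Centre of a pink tip box, bystander, 120 x 82 mm, 58 mm high (this point 26 mm up). It, the green rack and the carrier may change places.
- green_rack_mid (a point): Centre of a green tube rack, bystander, 120 x 75 mm, 40 mm high with its tubes (this point 14 mm up).
- yellow_rack_mid (a point): Centre of a yellow tube rack, bystander, 170 x 85 mm, 80 mm high with its tubes (this point 25 mm up).
- white_bottle_mid (a point): Centre of a white bottle with a blue cap, bystander, 52 mm across and 140 mm high, often close to the loading deck and the carrier.
- timer_mid (a point): Centre of a white bench timer, bystander, 50 x 75 x 18 mm.
- bottle_mid (a point): Centre of an amber jar, bystander, 60 mm across and 110 mm high.
- dishes_mid (a point): Centre of a stack of three flat dishes, bystander, 92 mm across and 40 mm high.

How it is judged:
By the outcome, as a careful person would: the job done as asked, in the order asked, and still so for the second after the job is handed in, with the robot touching nothing.
It also fails if it takes over 61 s, if anything falls off the work surface, if the arm or the gripper's body presses on something with over 40 N, if the wrist force passes 120 N, or if a joint passes its speed limit or range.

### The arm

A 7-joint arm with a two-finger parallel gripper is mounted at the origin on the work surface. World frame = base frame: x ahead of the robot, y to its left, z up, the work surface at z = 0. Lengths are in m, angles in rad, forces in N, time in s.
With the tool pointing down it reaches from about 0.35 to 0.9 m from the base axis. Payload 8.1 kg.
Tool frame: the origin (TCP) lies on the centre line of the jaws, within the pads' length; the fingertips stand 17 mm ahead of it and the grasp point (between the pads) lies 2 mm behind it; z points along the fingers, y is the direction in which the jaws open and shut (so a half turn about z gives the same grasp; the last joint's range is limited). The gripper opens to 92 mm and grips with 3 to 60 N. Pads are 19 mm wide; open, the fingers measure 130 mm over their backs; the gripper's body (75 mm by 190 mm) begins 47 mm behind the grasp point.
Start: joints at [-1.32, 0.434, 0.025, 1.573, -0.012, 1.134, -0.075], TCP at [0.217, 0.586, 0.244] pointing down, gripper open.
Joint ranges: [-2.62, 2.62], [-0.44, 2.09], [-1.27, 1.32], [0.08, 2.57], [-1.32, 4.46], [0.12, 2], [-2.74, 2.74]. Speed limits (rad/s): [2.22, 2.22, 3.01, 3.01, 3.14, 3.14, 3.14].

### API

Orientations are given as a rotation vector (axis times angle).
In Python, from cell import arm gives the robot as it stands.
- The arm moves only by the shell command python3 -m creep 'ROWS' [FORCE]. ROWS is JSON, a list that holds one entry, the list of rows, each a list of 7 numbers: the shift along the world's x, y, z in cm, then the turn, a rotation vector about the world's x, y, z in degrees, then the opening, from -1 (shut) to 1 (fully open), so that 0 is half open. In form: [[[tx, ty, tz, ax, ay, az, jaw], ...]]. A call has 1 to 5 rows; each row is the pose to reach, as a shift and turn from the pose commanded when the call began; what a row does not reach only later rows make up. A row lasts 1/10 s, in which the tool goes at most 50 mm and 8.59 degrees, less where a joint would pass 70% of its speed; a pose out of reach is approached as far as the arm can. A call with a gripper value outside its range is refused whole. The fingers move at their own pace and stop on an object; FORCE is the grip in N (left out, the last holds). Time passes only in rows, so rows that repeat a pose let the fingers close. It gives the time, the measured TCP pose, the force and the opening at its end, in the units of the state.
- arm.observe(): the state, without advancing time (a new reading comes with each control period).
- arm.get_image(name): name is "scene" or "top" or "wrist"; returns the picture (480x640x3 uint8, red, green, blue); there is no depth.
- arm.camera_model(name): a dict with "vfov" (degrees; the focal length in pixels is half the picture's height over the tangent of half this angle, whatever the lens; pixels are square), "cx", "cy" (the principal point, pixels), "cam_to_world" (4x4, takes a point from camera to world coordinates); the wrist camera has in their place "T_tool_cam" (4x4, takes a point from camera to tool coordinates, whose origin is the TCP and whose axes are the flange's). Camera axes: x right, y down, z forward; pixel columns grow to the right and rows downward; lengths in m; the calibration is good to about 2 mm. A picture is of the moment at which its call begins: read the wrist's pose just before it. camera_model takes no time and is no camera call.
- arm.sign_off(): hands the job in, once; it reports no verdict.
The state is a dict: "clock": time; "joints": joint angles; "dq": joint speeds; "joint_efforts": joint torques, N m; "position": TCP position; "ee_rot": TCP orientation; "force": force on the tool from outside, world axes, zero at the start; "ft_torque": the same for the moment, N m; "width": opening from 0.0 (shut) to 1.0 (fully open).
Only numpy, scipy, OpenCV 4.12 (cv2) and the standard library are available. Lean on these libraries where they do the work, as an engineer would, in place of code of your own. Each camera call takes 0.05 s, during which the arm holds its last target.

## Working session

There is one attempt and no reset: what is moved stays moved. The work goes in short steps, Python scripts to look and compute and a shell command to move; the robot and the scene stay as the last step left them, time stands still between calls to the robot, and variables do not carry over. Pictures are saved under pics/ and viewed, and the job is handed in when it is done.

```bash
mkdir -p pics; ls; python3 - <<'E'
from cell import arm
import cv2
s=arm.observe(); print(s)
for n in("scene","top","wrist"):
    im=arm.get_image(n); cv2.imwrite(f"pics/{n}0.png",im[:,:,::-1]); print(n,arm.camera_model(n))
E
```

```text
pics
{'clock': 0.0, 'joints': array([-1.3195947 ,  0.43524563,  0.02497778,  1.57410057, -0.01161369,
        1.13399388, -0.07510622]), 'dq': array([-0.00029581,  0.00119123,  0.0017249 ,  0.00076335, -0.00161121,
        0.00090454,  0.00068112]), 'joint_efforts': array([-1.88334139e-03, -6.67834640e+01,  9.84830260e-01, -3.14460468e+01,
       -6.03516586e-02,  4.27504582e-02,  1.86285561e-04]), 'position': array([0.21642297, 0.58581327, 0.24292959]), 'ee_rot': array([-5.52963364e-01, -3.09239412e+00,  2.50594883e-03]), 'force': array([-0.09467859,  0.26654627,  0.60736091]), 'ft_torque': array([-0.02335112,  0.0006597 , -0.01324188]), 'width': 1.000481310137046}
scene {'vfov': 45.36321874027072, 'cx': 318.5382651914273, 'cy': 240.7758010188618, 'cam_to_world': array([[ 0.84409813,  0.30798944, -0.43890871,  1.10312768],
       [ 0.5361127 , -0.47100161,  0.70052884, -0.85959306],
       [ 0.00902877, -0.82661961, -0.56268863,  0.7880979 ],
       [ 0.        ,  0.        ,  0.        ,  1.        ]])}
top {'vfov': 43.610281909718346, 'cx': 324.0029374730225, 'cy': 243.22660666457793, 'cam_to_world': array([[ 0.0119627 , -0.97518988,  0.22104656,  0.34021818],
       [-0.99990608, -0.01018802,  0.00916695, -0.02619921],
       [-0.00668749, -0.22113546, -0.97522017,  1.19748625],
       [ 0.        ,  0.        ,  0.        ,  1.        ]])}
wrist {'vfov': 65.4586865632888, 'cx': 320.27132396745714, 'cy': 234.7645594989497, 'T_tool_cam': array([[ 1.34513089e-04, -9.68175247e-01, -2.50273197e-01,
         6.71539657e-02],
       [ 9.99999833e-01, -1.03099884e-05,  5.77348850e-04,
        -1.17504261e-06],
       [-5.61555179e-04, -2.50273233e-01,  9.68175084e-01,
        -1.39978660e-01],
       [ 0.00000000e+00,  0.00000000e+00,  0.00000000e+00,
         1.00000000e+00]])}
```

View pics/scene0.png

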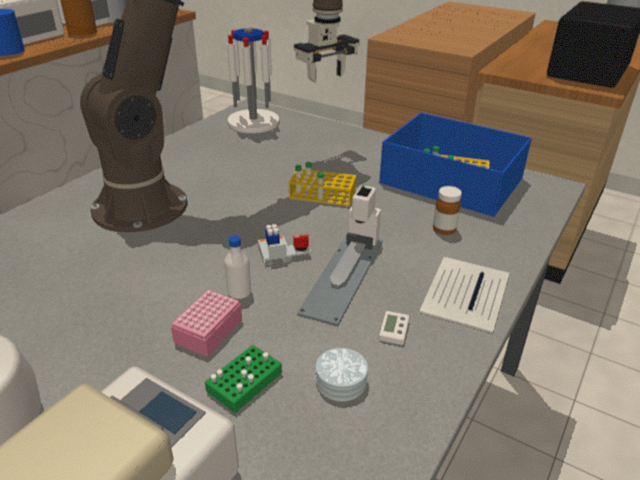

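View pics/top0.png

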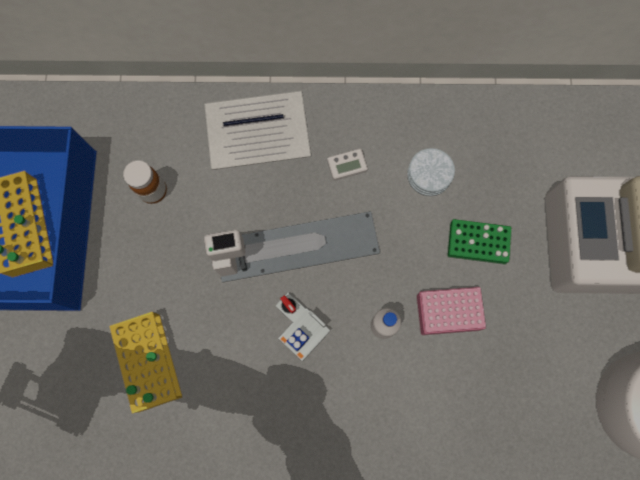

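View pics/wrist0.png

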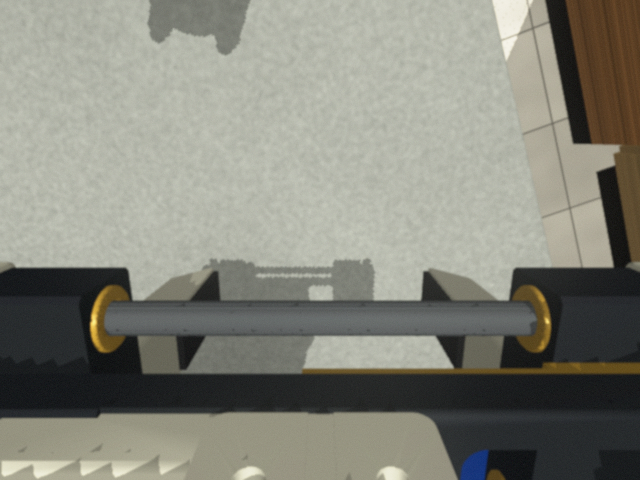

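The scene view shows the carrier near (275,245) between the white bottle (238,270) and the rail. In the top view the carrier is at (300,330), the red knob at (288,303), and the rail runs from the deck's right end (378,230) to the head at (225,245). I'll zoom in.

```bash
python3 - <<'E'
import cv2
im=cv2.imread("pics/top0.png")
cv2.imwrite("pics/topz.png",cv2.resize(im[195:375,195:415],None,fx=3.6,fy=3.3,interpolation=cv2.INTER_CUBIC))
E
```

```text
(no output)
```

View pics/topz.png

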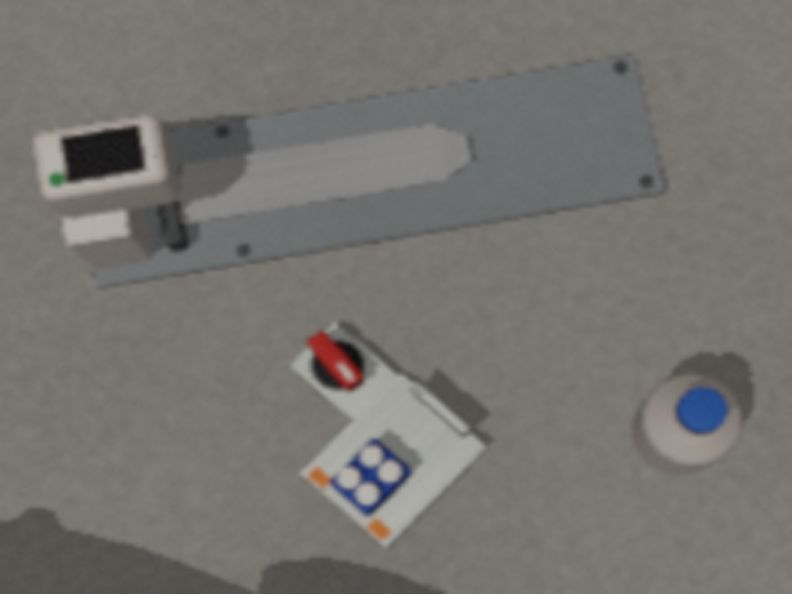

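```bash
cat > h.py <<'E'
import numpy as np, cv2
from cell import arm
from scipy.spatial.transform import Rotation as R
def cam(n,s=None):
    m=arm.camera_model(n); f=240/np.tan(np.radians(m["vfov"])/2)
    if n=="wrist":
        T=np.eye(4); T[:3,:3]=R.from_rotvec(s["ee_rot"]).as_matrix(); T[:3,3]=s["position"]
        T=T@m["T_tool_cam"]
    else: T=m["cam_to_world"]
    return f,m["cx"],m["cy"],T
def ray(c,p,z):
    f,cx,cy,T=c; d=T[:3,:3]@np.array([(p[0]-cx)/f,(p[1]-cy)/f,1.]); o=T[:3,3]
    return o+d*(z-o[2])/d[2]
def proj(c,P):
    f,cx,cy,T=c; q=T[:3,:3].T@(np.array(P)-T[:3,3]); return np.array([cx+f*q[0]/q[2],cy+f*q[1]/q[2]])
def blobs(im,lo,hi,amin=8):
    h=cv2.cvtColor(im,cv2.COLOR_BGR2HSV); m=cv2.inRange(h,lo,hi)
    n,l,st,ce=cv2.connectedComponentsWithStats(m)
    return m,[(st[i,4],ce[i].round(2),st[i,:4]) for i in range(1,n) if st[i,4]>=amin]
E
python3 - <<'E'
from h import *
im=cv2.imread("pics/top0.png"); c=cam("top")
for nm,lo,hi in(("orange",(8,120,120),(20,255,255)),("blue",(110,100,40),(130,255,255)),("red",(0,150,80),(6,255,255)),("red2",(174,150,80),(180,255,255))):
    m,b=blobs(im,lo,hi,4); print(nm,[(a,p,) for a,p,_ in b if 200<p[0]<420 and 200<p[1]<400])
# rail corners in zoom
for p,z in(((632,55),.008),((665,188),.008),((98,285),.008),((621,67),.008),((646,181),.008),((222,131),.008),((243,250),.008)):
    q=(p[0]/3.6+195,p[1]/3.3+195); print(q,ray(c,q,z).round(4))
for p,z in (((338,320),.02),((292,364),.02),((303,474),.02),((385,547),.02),((487,447),.02),((372,455),.064),((390,472),.064),((348,478),.064),((367,494),.064)):
    q=((p[0]+.5)/3.6+195-.5,(p[1]+.5)/3.3+195-.5); print(p,ray(c,q,z).round(4))
E
```

```text
orange [(np.int32(15), array([283.33, 339.2 ])), (np.int32(17), array([300., 355.]))]
blue [(np.int32(39), array([389.97, 318.23])), (np.int32(6), array([302.67, 332.33])), (np.int32(58), array([299.57, 341.02])), (np.int32(10), array([290.8, 344.2]))]
red [(np.int32(88), array([287.02, 303.15]))]
red2 []
(370.55555555555554, 211.66666666666666) [ 0.6774 -0.11    0.008 ]
(379.72222222222223, 251.96969696969697) [ 0.5929 -0.1281  0.008 ]
(222.22222222222223, 281.3636363636364) [0.5292 0.1883 0.008 ]
(367.5, 215.3030303030303) [ 0.6696 -0.1037  0.008 ]
(374.44444444444446, 249.84848484848484) [ 0.5971 -0.1174  0.008 ]
(256.6666666666667, 234.6969696969697) [0.6262 0.1227 0.008 ]
(262.5, 270.75757575757575) [0.5517 0.1081 0.008 ]
(338, 320) [0.5083 0.0538 0.02  ]
(292, 364) [0.4816 0.0783 0.02  ]
(303, 474) [0.4167 0.0705 0.02  ]
(385, 547) [0.375  0.0253 0.02  ]
(487, 447) [ 0.4337 -0.0287  0.02  ]
(372, 455) [0.425  0.0312 0.064 ]
(390, 472) [0.4155 0.0216 0.064 ]
(348, 478) [0.4119 0.0434 0.064 ]
(367, 494) [0.4031 0.0333 0.064 ]
```

```bash
python3 - <<'E'
from h import *
c=cam("scene"); t=cam("top")
print("stand",ray(c,(253,122),0), "gripper proj",proj(c,(.217,.586,.244)))
print("box corner",ray(c,(383,178),0),ray(c,(490,207),0),"yellow",ray(c,(292,198),0), ray(c,(352,204),0))
print("bottle base",ray(c,(240,293),0.0),"captop top-view",ray(t,(390,318.2),.138))
print("red",ray(t,(287.0,303.15),.058))
# column: guess heights from scene
im=cv2.imread("pics/scene0.png"); cv2.imwrite("pics/scz.png",cv2.resize(im[170:330,220:400],None,fx=4,fy=3.7,interpolation=cv2.INTER_CUBIC))
E
```

```text
stand [-0.09873886  0.61882196  0.        ] gripper proj [325.97285267  71.28902605]
box corner [0.47135264 0.49851205 0.        ] [0.78720618 0.50940702 0.        ] yellow [0.31608678 0.25740452 0.        ] [0.46945024 0.31960322 0.        ]
bottle base [ 0.45407315 -0.13897865  0.        ] captop top-view [ 0.44629858 -0.133998    0.138     ]
red [0.48069211 0.05361498 0.058     ]
```

View pics/scz.png

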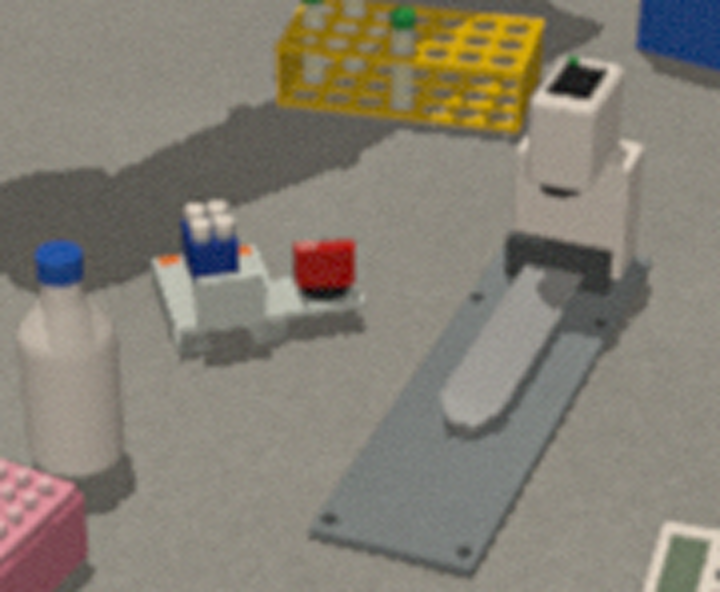

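The scene crop shows the carrier at (220,270) with the red bar at (323,265). The dovetail nose is at (465,420), with the column and head at (575,160). My measurements agree with the given sizes: 61.5 mm of 64 and 79.8 of 80 for the slide, 323 of 325 for the plate. Next I move over the carrier.

```bash
python3 -m creep '[[[19.8,-55.4,0,0,0,-22.4,0.3],[19.8,-55.4,0,0,0,-22.4,0.3],[19.8,-55.4,0,0,0,-22.4,0.3],[19.8,-55.4,0,0,0,-22.4,0.3],[19.8,-55.4,0,0,0,-22.4,0.3]]]' 15
```

```text
clock: 0.65
position: [0.301, 0.3488, 0.2436]
ee_rot: [1.143, 2.926, -0.0]
force: [0.3, 0.4, 0.5]
width: 0.658
```

```bash
python3 -m creep '[[[11.4,-31.8,0,0,0,0,0.3],[11.4,-31.8,0,0,0,0,0.3],[11.4,-31.8,0,0,0,0,0.3],[11.4,-31.8,0,0,0,0,0.3],[11.4,-31.8,0,0,0,0,0.3]]]'
python3 -m creep '[[[3,-8.2,0,0,0,0,0.3],[3,-8.2,0,0,0,0,0.3],[3,-8.2,0,0,0,0,0.3]]]'
python3 - <<'E'
from h import *
s=arm.observe(); print(s["position"],s["ee_rot"])
im=arm.get_image("wrist"); cv2.imwrite("pics/w1.png",im[:,:,::-1])
E
```

```text
clock: 1.15
position: [0.3852, 0.1135, 0.2439]
ee_rot: [1.143, 2.926, 0.001]
force: [0.6, 0.0, -0.6]
width: 0.651
clock: 1.45
position: [0.4161, 0.0287, 0.244]
ee_rot: [1.154, 2.921, -0.001]
force: [-0.8, 0.5, 0.0]
width: 0.652
[0.41613252 0.02865559 0.24402505] [ 1.15356349e+00  2.92054786e+00 -8.35626731e-04]
```

View pics/w1.png

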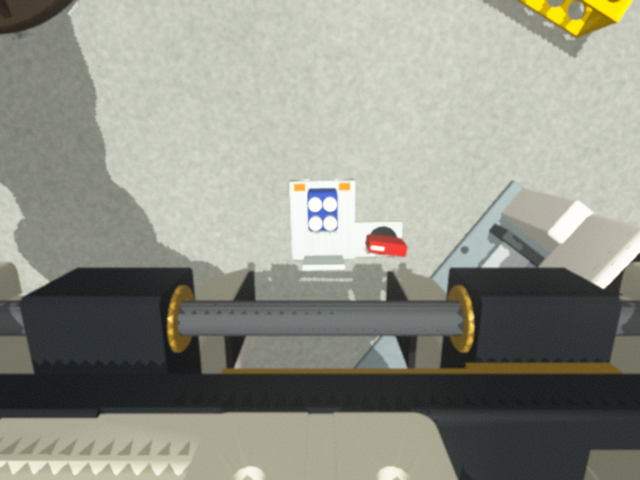

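The wrist picture shows the carrier upright in view. Its caps are at (322,211), the orange marks at (300,187) and (344,187), and the knob at (386,244).

```bash
python3 - <<'E'
from h import *
s=arm.observe(); c=cam("wrist",s); im=cv2.imread("pics/w1.png")
m,b=blobs(im,(8,120,120),(20,255,255),15)
o=[p for a,p,st in b if p[1]<260 and 250<p[0]<400]; print(o)
P=[ray(c,p,.020) for p in o]; print(np.array(P).round(4)); d=P[1]-P[0]; print("orange sep",np.linalg.norm(d),"y-yaw",np.degrees(np.arctan2(d[1],d[0])))
m,b=blobs(im,(105,120,40),(130,255,255),15); 
sub=im[180:240,300:350]; h=cv2.cvtColor(sub,cv2.COLOR_BGR2HSV)
mb=cv2.inRange(h,(105,120,40),(130,255,255)); cn=max(cv2.findContours(mb,cv2.RETR_EXTERNAL,cv2.CHAIN_APPROX_NONE)[0],key=cv2.contourArea)
r=cv2.minAreaRect(cn); print("blue",r)
g=cv2.inRange(im,(205,205,205),(255,255,255))
n,l,st,ce=cv2.connectedComponentsWithStats(g[185:240,303:345]); caps=[(st[i,4],ce[i]+[303,185]) for i in range(1,n) if 60<st[i,4]<400]; print(caps)
if len(caps)==4: print("cap centre",np.mean([ray(c,p,.064) for a,p in caps],0), [ray(c,p,.064).round(4) for a,p in caps])
m,b=blobs(im,(0,150,80),(6,255,255),30); 
for a,p,st in b: print("red",a,p,ray(c,p,.060))
print("yaw tool",np.degrees(np.arctan2(*(R.from_rotvec(s['ee_rot']).as_matrix()[[1,0],0]))))
cn=max(cv2.findContours(m,cv2.RETR_EXTERNAL,cv2.CHAIN_APPROX_NONE)[0],key=cv2.contourArea);print(cv2.minAreaRect(cn))
E
```

```text
[array([344.07, 186.04]), array([299., 187.])]
[[0.4151 0.0634 0.02  ]
 [0.3859 0.0306 0.02  ]]
orange sep 0.04388808485798081 y-yaw -131.74865204318118
blue ((22.0, 15.0), (10.0, 28.0), 90.0)
[(np.int32(155), array([314.61935484, 204.31612903]))]
red 530 [387.73 245.02] [0.47605938 0.05809152 0.06      ]
yaw tool 137.02740923264554
((386.58465576171875, 245.32310485839844), (39.194976806640625, 17.116792678833008), 7.125016689300537)
```

```bash
python3 - <<'E'
from h import *
s=arm.observe(); c=cam("wrist",s); im=cv2.imread("pics/w1.png")
cv2.imwrite("pics/w1z.png",cv2.resize(im[170:275,280:415],None,fx=5.5,fy=5.5,interpolation=cv2.INTER_CUBIC))
print(ray(c,(322.5,211),.064), s["position"]); print(proj(c,(.4139,.0324,.064)))
E
```

```text
[0.41252863 0.03676299 0.064     ] [0.4154182  0.03127908 0.2437727 ]
[319.90588039 215.48472231]
```

View pics/w1z.png

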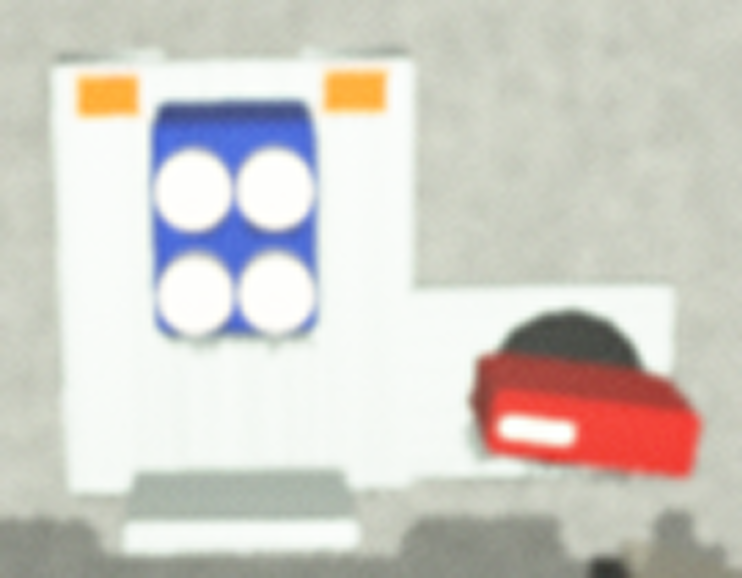

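```bash
python3 -m creep '[[[-0.1,0.1,-5,0,0,0.6,0.3],[-0.1,0.1,-10,0,0,0.6,0.3],[-0.1,0.1,-15,0,0,0.6,0.3],[-0.1,0.1,-20,0,0,0.6,0.3],[-0.1,0.1,-20,0,0,0.6,0.3]]]'
python3 -m creep '[[[0,0,0,0,0,0,-0.6],[0,0,0,0,0,0,-0.6],[0,0,0,0,0,0,-0.6],[0,0,0,0,0,0,-0.6],[0,0,0,0,0,0,-0.6]]]' 25
python3 - <<'E'
from h import *
s=arm.observe(); print(s["position"],s["ee_rot"],s["force"],s["width"]*92)
E
```

```text
clock: 2.0
position: [0.4121, 0.0352, 0.0391]
ee_rot: [-1.124, -2.928, 0.007]
force: [-0.1, -0.4, 0.9]
width: 0.654
clock: 2.5
position: [0.4135, 0.0346, 0.0443]
ee_rot: [-1.128, -2.932, -0.001]
force: [-3.0, -1.5, 8.5]
width: 0.302
[0.41351041 0.03463741 0.04429775] [-1.12766753e+00 -2.93179096e+00 -7.36526857e-04] [-2.99442975 -1.51817529  8.45664293] 27.765431226423715
```

```bash
python3 -m creep '[[[0,0,4,0,0,0,-0.6],[0,0,8,0,0,0,-0.6],[0,0,12,0,0,0,-0.6],[4,-2,12,0,0,-8,-0.6],[8,-4,12,0,0,-16,-0.6]]]'
python3 -m creep '[[[4.4,-2.2,0,0,0,-8,-0.6],[8.8,-4.4,0,0,0,-16,-0.6],[13.2,-6.4,0,0,0,-20,-0.6],[13.2,-6.4,0,0,0,-20,-0.6],[13.2,-6.4,0,0,0,-20,-0.6]]]'
python3 - <<'E'
from h import *
s=arm.observe(); print(s["position"],s["ee_rot"],s["force"],s["width"]*92)
print("yaw tool",np.degrees(np.arctan2(*(R.from_rotvec(s['ee_rot']).as_matrix()[[1,0],0]))))
np.save("s2.npy",np.r_[s["position"],s["ee_rot"]])
im=arm.get_image("wrist"); cv2.imwrite("pics/w2.png",im[:,:,::-1])
E
```

```text
clock: 3.0
position: [0.4953, -0.0041, 0.1662]
ee_rot: [1.526, 2.744, 0.009]
force: [1.2, 1.2, -4.1]
width: 0.304
clock: 3.5
position: [0.6259, -0.07, 0.1626]
ee_rot: [-1.979, -2.439, 0.003]
force: [-0.8, 0.3, -6.5]
width: 0.305
[ 0.62587336 -0.06995586  0.16261987] [-1.97874821 -2.43872334  0.00272433] [-0.77211065  0.27481873 -6.52960352] 28.020067717105817
yaw tool 101.88916891982784
```

View pics/w2.png

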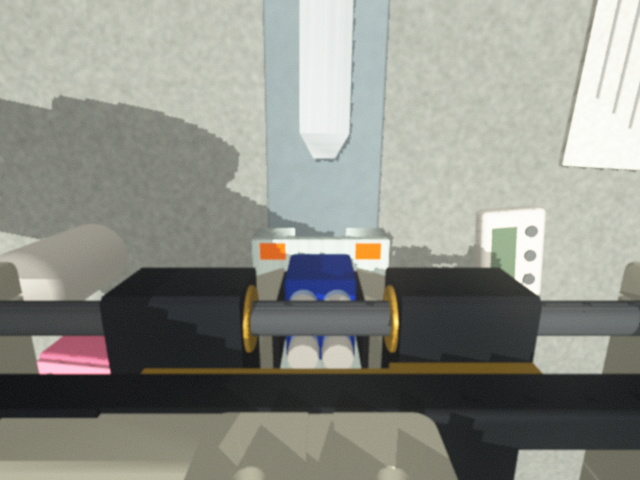

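The wrist view shows the dovetail straight ahead with its tip at (326,157). The plate edges are at columns 265 and 385 and the carrier's orange marks at (272,251) and (367,251). Next I fit the edges.

```bash
cat > fit.py <<'E'
from h import *
import sys
def run(img,v,tz):
    c=cam("wrist",dict(position=v[:3],ee_rot=v[3:])); im=cv2.imread(img)
    g=cv2.GaussianBlur(cv2.cvtColor(im,cv2.COLOR_BGR2GRAY),(3,3),0).astype(float)
    sat=cv2.cvtColor(im,cv2.COLOR_BGR2HSV)[:,:,1].astype(float)
    return c,im,g,sat
E
python3 - <<'E'
from fit import *
v=np.load("s2.npy"); c,im,g,sat=run("pics/w2.png",v,0)
for r in (10,60,110,200): print(r,im[r,255:400:3].mean(1).astype(int)); 
m,b=blobs(im,(5,150,120),(20,255,255),60)
o=sorted([p for a,p,st in b if 230<p[1]<270 and 240<p[0]<400],key=lambda p:p[0]); print(o)
P=[ray(c,p,v[2]-.0243) for p in o]; d=P[1]-P[0]; print(P,np.linalg.norm(d),"carrier yaw",np.degrees(np.arctan2(d[1],d[0]))+90)
E
```

```text
10 [192 189 184 169 186 187 185 181 184 186 186 184 186 187 184 231 235 232
 234 237 235 234 236 235 235 233 230 233 234 232 229 229 230 160 187 189
 187 190 191 192 189 186 186 187 174 180 188 188 182]
60 [188 192 193 162 179 181 179 184 180 182 180 183 182 182 184 234 238 236
 237 238 236 236 238 238 236 234 235 235 234 234 231 232 195 181 184 187
 188 188 188 189 186 186 188 184 177 192 190 186 191]
110 [196 195 192 186 178 182 181 182 182 181 183 185 181 186 183 236 239 239
 241 239 239 238 238 240 239 236 237 236 235 235 235 233 145 186 187 184
 189 187 188 188 188 186 187 175 192 191 189 188 191]
200 [184 200 196 189 172 175 176 176 174 179 181 180 179 181 179 179 181 181
 183 181 182 183 184 183 184 182 183 185 184 185 185 185 185 184 182 184
 183 186 187 188 182 164 193 194 192 185 188 193 198]
[array([272.16, 250.95]), array([367.64, 250.95])]
[array([ 0.60061254, -0.05790504,  0.13831987]), array([ 0.64353523, -0.04883873,  0.13831987])] 0.04386975894129327 carrier yaw 101.92692825187237
```

```bash
python3 - <<'E'
from fit import *
v=np.load("s2.npy"); c,im,g,sat=run("pics/w2.png",v,0)
L=[];Rr=[];PL=[];PR=[]
for r in range(5,125,5):
    row=g[r]
    xs=np.where(row[285:370]>212)[0]+285; a,b=xs[0],xs[-1]
    L.append(ray(c,(a-1+(212-row[a-1])/(row[a]-row[a-1]),r),.021)); Rr.append(ray(c,(b+(row[b]-212)/(row[b]-row[b+1]),r),.021))
for r in range(5,215,5):
    # plate edges by colour (blue minus red)
    d=im[r].astype(float); d=cv2.GaussianBlur((d[:,0]-d[:,2])[None],(5,1),0)[0]
    ok=np.where(d>5)[0]; ok=ok[(ok>250)&(ok<400)]
    PL.append(ray(c,(ok[0],r),.008)); PR.append(ray(c,(ok[-1],r),.008))
def line(P):
    P=np.array(P)[:,:2]; vx,vy,x,y=cv2.fitLine(P.astype(np.float32),cv2.DIST_HUBER,0,.001,.0001).ravel()
    if vy<0: vx,vy=-vx,-vy
    return np.array([x,y]),np.array([vx,vy])
for n,A,B in(("dove",L,Rr),("plate",PL,PR)):
    (p,d),(q,e)=line(A),line(B); u=(d+e)/2;u/=np.linalg.norm(u); nrm=np.array([-u[1],u[0]])
    t=np.array([.62207,-.05337]); mid=(p+q)/2
    print(n,"yaws",np.degrees(np.arctan2(d[1],d[0])),np.degrees(np.arctan2(e[1],e[0])),"width",(p-q)@nrm,"carrier offset to left",(t-mid)@nrm, "TCP off",(v[:2]-mid)@nrm,"mid",mid)
tip=ray(c,(326,157.5),.021); print("tip",tip)
u=np.array([np.cos(np.radians(101.9)),np.sin(np.radians(101.9))]); print("orange->tip along",(tip[:2]-t)@u,"tcp->tip",(tip[:2]-v[:2])@u, "TCP-orange",(t-v[:2])@u)
E
```

```text
dove yaws 100.94332 101.2998 width 0.035719905 carrier offset to left 0.0016059759081455752 TCP off 0.0010733063492468636 mid [0.6037219  0.04829081]
plate yaws 101.195366 101.04952 width 0.08740443 carrier offset to left 0.00199749785304878 TCP off 0.0014650914938404667 mid [0.6103684  0.01650498]
tip [ 0.61869337 -0.01690735  0.021     ]
orange->tip along 0.036375304983119555 tcp->tip 0.05338898344061073 TCP-orange 0.01701367845749118
```

```bash
python3 -m creep '[[[-0.16,1.6,0,0,0,-0.8,-0.6],[-0.16,1.6,-4,0,0,-0.8,-0.6],[-0.16,1.6,-8,0,0,-0.8,-0.6],[-0.16,1.6,-10.4,0,0,-0.8,-0.6],[-0.16,1.6,-10.4,0,0,-0.8,-0.6]]]'
python3 -m creep '[[[0,0,0,0,0,0,-0.6],[0,0,0,0,0,0,-0.6]]]'
python3 - <<'E'
from h import *
s=arm.observe(); print(s["position"],s["ee_rot"],s["force"],s["width"]*92)
print("yaw tool",np.degrees(np.arctan2(*(R.from_rotvec(s['ee_rot']).as_matrix()[[1,0],0]))))
np.save("s3.npy",np.r_[s["position"],s["ee_rot"]])
im=arm.get_image("wrist"); cv2.imwrite("pics/w3.png",im[:,:,::-1])
E
```

```text
clock: 4.05
position: [0.6212, -0.0517, 0.057]
ee_rot: [-1.99, -2.424, 0.004]
force: [-0.6, -0.5, -4.5]
width: 0.303
clock: 4.25
position: [0.6252, -0.0534, 0.0617]
ee_rot: [1.994, 2.425, 0.003]
force: [0.2, -0.3, -5.5]
width: 0.303
[ 0.62524762 -0.05338925  0.06166961] [1.99424202 2.42516665 0.00274715] [ 0.24534689 -0.33790786 -5.46718527] 27.867124378348816
yaw tool 101.1382846825744
```

View pics/w3.png

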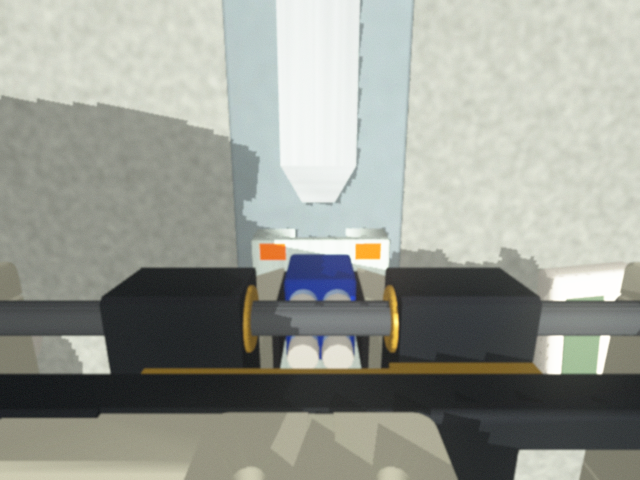

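The wrist view shows the carrier aligned behind the nose: tip at (319,202), orange marks at (272,252) and (367,252).

```bash
cat > lat.py <<'E'
from fit import *
def lat(img,v,rows):
    c,im,g,sat=run(img,v,0)
    L=[];Rr=[]
    for r in rows:
        row=g[r]; xs=np.where(row[262:375]>212)[0]+262; a,b=xs[0],xs[-1]
        L.append(ray(c,(a-1+(212-row[a-1])/(row[a]-row[a-1]),r),.021)); Rr.append(ray(c,(b+(row[b]-212)/(row[b]-row[b+1]),r),.021))
    m,bl=blobs(im,(5,150,120),(20,255,255),60)
    o=sorted([p for a,p,st in bl if 230<p[1]<280 and 240<p[0]<400],key=lambda p:p[0])
    P=[ray(c,p,v[2]-.0243) for p in o]; dd=P[1]-P[0]; t=((P[0]+P[1])/2)[:2]
    def line(P):
        P=np.array(P)[:,:2]; vx,vy,x,y=cv2.fitLine(P.astype(np.float32),cv2.DIST_HUBER,0,.001,.0001).ravel()
        if vy<0: vx,vy=-vx,-vy
        return np.array([x,y]),np.array([vx,vy])
    (p,d),(q,e)=line(L),line(Rr); u=(d+e)/2;u/=np.linalg.norm(u); n=np.array([-u[1],u[0]])
    print("rail yaws",np.degrees(np.arctan2(d[1],d[0])),np.degrees(np.arctan2(e[1],e[0])),"w",(p-q)@n,"offset left",(t-(p+q)/2)@n,"tcp left",(v[:2]-(p+q)/2)@n,"carrier yaw",np.degrees(np.arctan2(dd[1],dd[0]))+90,"sep",np.linalg.norm(dd),"mid",(p+q)/2,"t",t)
    return c,u,t
E
python3 - <<'E'
from lat import *
v=np.load("s3.npy"); c,u,t=lat("pics/w3.png",v,range(5,155,5))
tip=ray(c,(319.5,203),.021)[:2]; print("tip",tip,"orange->tip",(tip-t)@u,"tcp->tip",(tip-v[:2])@u)
E
```

```text
rail yaws 100.93838 101.28427 w 0.0363436 offset left -0.0012819042647554697 tcp left -0.0014972947694291729 carrier yaw 101.17239786950731 sep 0.04388973478415666 mid [0.6057795  0.03796726] t [ 0.62177742 -0.03683766]
tip [ 0.61784555 -0.01764408] orange->tip 0.01959151910290481 tcp->tip 0.03650161181183177
```

```bash
python3 -m creep '[[[-0.13,-0.03,-0.3,0,0,0,-0.6],[-0.13,-0.03,-0.6,0,0,0,-0.6],[-0.13,-0.03,-0.8,0,0,0,-0.6],[-0.13,-0.03,-0.8,0,0,0,-0.6],[-0.13,-0.03,-0.8,0,0,0,-0.6]]]'
python3 -m creep '[[[0,0,-0.1,0,0,0,-0.6],[0,0,-0.1,0,0,0,-0.6],[0,0,-0.1,0,0,0,-0.6]]]'
```

```text
clock: 4.8
position: [0.6236, -0.0531, 0.0527]
ee_rot: [-1.995, -2.427, -0.003]
force: [-2.7, 4.0, 5.8]
width: 0.303
clock: 5.1
position: [0.6236, -0.053, 0.0526]
ee_rot: [-1.995, -2.427, -0.004]
force: [-7.0, 4.4, 18.0]
width: 0.308
```

```bash
python3 -m creep '[[[0,0,0.13,0,0,0,-0.6],[0,0,0.13,0,0,0,-0.6],[0,0,0.13,0,0,0,-0.6]]]'
python3 - <<'E'
from lat import *
s=arm.observe(); v=np.r_[s["position"],s["ee_rot"]]
im=arm.get_image("wrist"); cv2.imwrite("pics/w4.png",im[:,:,::-1])
c,u,t=lat("pics/w4.png",v,range(5,155,5)); print(v[:3],s["force"])
E
```

```text
clock: 5.4
position: [0.6235, -0.0536, 0.0526]
ee_rot: [1.995, 2.426, 0.001]
force: [-3.9, 2.9, 7.8]
width: 0.305
rail yaws 100.947044 101.28755 w 0.036391478 offset left 0.00043118451522357673 tcp left 0.00023688360561173114 carrier yaw 101.13079198250323 sep 0.04369782087897904 mid [0.60716045 0.0308713 ] t [ 0.62013765 -0.03740469]
[ 0.6235123  -0.05357026  0.05263112] [-3.91784258  2.93958679  7.81817196]
```

```bash
python3 -m creep '[[[-0.06,0.5,0.05,0,0,0,-0.6],[-0.16,1.0,0.05,0,0,0,-0.6],[-0.25,1.5,0.05,0,0,0,-0.6],[-0.35,2.0,0.05,0,0,0,-0.6],[-0.44,2.5,0.05,0,0,0,-0.6]]]'
python3 -m creep '[[[-0.1,0.5,0,0,0,0,-0.6],[-0.19,1.0,0,0,0,0,-0.6],[-0.29,1.5,0,0,0,0,-0.6],[-0.39,2,0,0,0,0,-0.6],[-0.39,2,0,0,0,0,-0.6]]]'
```

```text
clock: 5.95
position: [0.6189, -0.0286, 0.0527]
ee_rot: [1.995, 2.426, -0.0]
force: [1.3, -3.4, -1.9]
width: 0.306
clock: 6.45
position: [0.6148, -0.0075, 0.0527]
ee_rot: [-1.994, -2.427, -0.001]
force: [-0.4, -0.2, 4.8]
width: 0.303
```

```bash
python3 -m creep '[[[-0.1,0.5,0,0,0,0,-0.6],[-0.29,1.5,0,0,0,0,-0.6],[-0.49,2.5,0,0,0,0,-0.6],[-0.68,3.5,0,0,0,0,-0.6],[-0.88,4.5,0,0,0,0,-0.6]]]'
python3 -m creep '[[[0,0,0,0,0,0,-0.6],[0,0,0,0,0,0,-0.6]]]'
python3 - <<'E'
from lat import *
s=arm.observe(); v=np.r_[s["position"],s["ee_rot"]]; np.save("s5.npy",v)
im=arm.get_image("wrist"); cv2.imwrite("pics/w5.png",im[:,:,::-1]); print(v,s["force"],s["ft_torque"])
im=arm.get_image("scene"); cv2.imwrite("pics/sc5.png",cv2.resize(im[150:330,220:420,::-1],None,fx=4,fy=3.3,interpolation=cv2.INTER_CUBIC))
E
```

```text
clock: 6.95
position: [0.606, 0.037, 0.0526]
ee_rot: [1.995, 2.426, 0.0]
force: [0.6, -4.4, 4.2]
width: 0.302
clock: 7.15
position: [0.6058, 0.039, 0.0527]
ee_rot: [-1.992, -2.427, -0.002]
force: [0.0, 1.6, 5.6]
width: 0.302
[ 6.05810110e-01  3.90471325e-02  5.26543144e-02 -1.99189893e+00
 -2.42707954e+00 -2.37968517e-03] [0.02443646 1.57399197 5.6360178 ] [ 0.13086036 -0.00986406 -0.1358018 ]
```

View pics/w5.png

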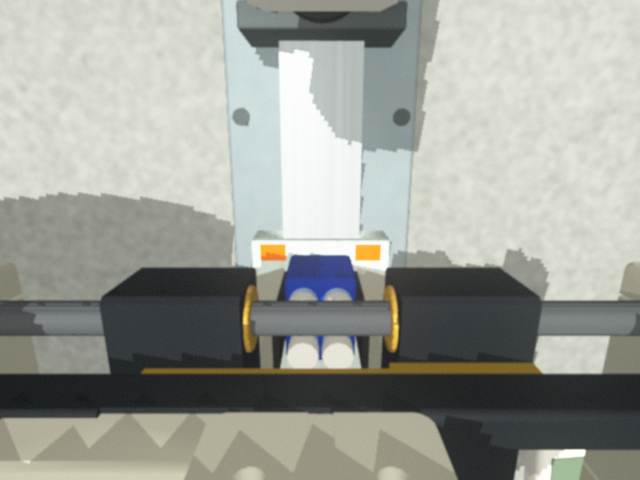

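View pics/sc5.png

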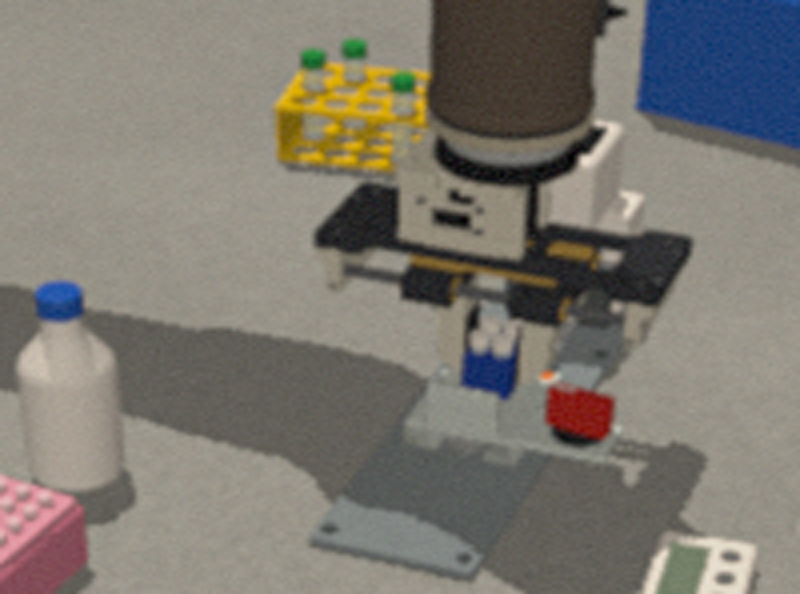

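Carrier is on the dovetail with the stop face ahead at row 45 and the knob untouched. I release it and go behind the push plate.

```bash
python3 -m creep '[[[0,0,0,0,0,0,0.0],[0,0,0,0,0,0,0.0],[0,0,0,0,0,0,0.1],[0,0,4,0,0,0,0.1],[0,0,8,0,0,0,0.1]]]'
python3 -m creep '[[[0.77,-3.9,0,0,0,0,-0.3],[1.54,-7.85,0,0,0,0,-1],[1.54,-7.85,0,0,0,0,-1],[1.54,-7.85,-2,0,0,0,-1],[1.54,-7.85,-4,0,0,0,-1]]]'
python3 -m creep '[[[0,0,0,0,0,0,-1],[0,0,0,0,0,0,-1],[0,0,0,0,0,0,-1]]]'
python3 - <<'E'
from lat import *
s=arm.observe(); v=np.r_[s["position"],s["ee_rot"]]; np.save("s6.npy",v)
im=arm.get_image("wrist"); cv2.imwrite("pics/w6.png",im[:,:,::-1]); print(v,s["force"],s["width"])
E
```

```text
clock: 7.75
position: [0.6048, 0.0364, 0.1323]
ee_rot: [-1.994, -2.424, 0.004]
force: [0.2, 0.6, 0.2]
width: 0.551
clock: 8.25
position: [0.6216, -0.0422, 0.0922]
ee_rot: [1.996, 2.425, 0.001]
force: [0.0, 0.5, 0.0]
width: 0.163
clock: 8.55
position: [0.6219, -0.0422, 0.0934]
ee_rot: [1.995, 2.426, 0.001]
force: [1.0, -0.3, -0.3]
width: 0.003
[ 6.21934800e-01 -4.22185217e-02  9.34179549e-02  1.99501884e+00
  2.42576693e+00  8.78437609e-04] [ 1.04358298 -0.31653084 -0.31611068] 0.0034083894393998914
```

View pics/w6.png

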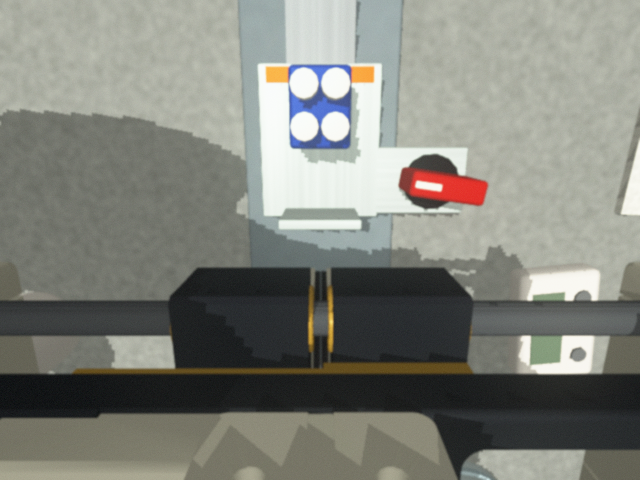

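Carrier stands straight on the rail. Caps are centred at (320,105), the push plate's rear edge is at row 229, and the knob bar at (445,185) is tilted slightly.

```bash
python3 - <<'E'
from lat import *
v=np.load("s6.npy"); c=cam("wrist",dict(position=v[:3],ee_rot=v[3:])); u=np.array([np.cos(np.radians(101.1)),np.sin(np.radians(101.1))]); n=np.array([-u[1],u[0]])
o=np.array([.617845,-.017644])+.045*u   # rail origin from nose tip
m=np.array([.6064,.0345]); o=o+((m-o)@n)*n; print("origin",o)
for nm,p,z in(("caps",(320,105),.072),("plate rear top",(320,229),.060),("slide front",(320,65),.028)):
    P=ray(c,p,z)[:2]; print(nm,"rail x,y",(P-o)@u*1e3,(P-o)@n*1e3)
print("tcp",(v[:2]-o)@u*1e3,(v[:2]-o)@n*1e3)
im=cv2.imread("pics/w6.png"); mk,b=blobs(im,(0,150,150),(6,255,255),60); print(b)
h=cv2.cvtColor(im,cv2.COLOR_BGR2HSV); ms=cv2.inRange(h,(0,100,200),(8,255,255)); 
cn=max(cv2.findContours(ms,cv2.RETR_EXTERNAL,cv2.CHAIN_APPROX_NONE)[0],key=cv2.contourArea); print(cv2.minAreaRect(cn))
E
```

```text
origin [0.60801178 0.02628468]
caps rail x,y 10.427066827582111 -0.24930928692056117
plate rear top rail x,y -44.722385639003065 -0.28251273907081015
slide front rail x,y 33.30140062637518 -0.262673734587153
tcp -69.90217422065415 -0.4741847129966295
[(np.int32(1643), array([450.18, 187.73]), array([409, 170,  78,  35], dtype=int32))]
((448.6149597167969, 187.74636840820312), (73.99153900146484, 22.80400276184082), 8.673174858093262)
```

```bash
python3 -m creep '[[[-0.05,0,-2.5,0,0,0,-1],[-0.05,0,-4.6,0,0,0,-1],[-0.05,0,-4.6,0,0,0,-1],[-0.15,0.6,-4.6,0,0,0,-1],[-0.24,1.1,-4.6,0,0,0,-1]]]' 20
python3 -m creep '[[[-0.1,0.5,0,0,0,0,-1],[-0.2,1,0,0,0,0,-1],[-0.4,2,0,0,0,0,-1],[-0.6,3,0,0,0,0,-1],[-0.8,4,0,0,0,0,-1]]]'
```

```text
clock: 9.1
position: [0.6199, -0.0309, 0.0479]
ee_rot: [1.995, 2.425, 0.002]
force: [-0.8, -0.7, -0.8]
width: 0.006
clock: 9.6
position: [0.6114, 0.0089, 0.0471]
ee_rot: [1.996, 2.425, 0.001]
force: [0.3, -4.9, 3.2]
width: 0.008
```

```bash
python3 -m creep '[[[-0.2,1,0,0,0,0,-1],[-0.4,2,0,0,0,0,-1],[-0.58,3,0,0,0,0,-1],[-0.68,3.4,0,0,0,0,-1],[-0.68,3.4,0,0,0,0,-1]]]'
python3 - <<'E'
from h import *
s=arm.observe(); o=np.array([.60801,.02628]); u=np.array([np.cos(np.radians(101.1)),np.sin(np.radians(101.1))]); d=s["position"][:2]-o
print(d@u*1e3,(d@[-u[1],u[0]])*1e3,s["position"],s["force"])
E
```

```text
clock: 10.1
position: [0.6038, 0.0445, 0.0463]
ee_rot: [-1.993, -2.427, -0.0]
force: [-0.2, -0.6, 0.3]
width: 0.005
18.659105476242697 0.6723102668516034 [0.60375798 0.04446061 0.04628892] [-0.20420811 -0.58413653  0.33009424]
```

```bash
python3 -m creep '[[[-0.04,0.3,0,0,0,0,-1],[-0.1,0.6,0,0,0,0,-1],[-0.14,0.8,0,0,0,0,-1],[-0.17,0.95,0,0,0,0,-1],[-0.17,0.95,0,0,0,0,-1]]]'
python3 -m creep '[[[-0.02,0.1,0,0,0,0,-1],[-0.04,0.2,0,0,0,0,-1],[-0.04,0.2,0,0,0,0,-1]]]'
python3 - <<'E'
from h import *
s=arm.observe(); o=np.array([.60801,.02628]); u=np.array([np.cos(np.radians(101.1)),np.sin(np.radians(101.1))]); d=s["position"][:2]-o
print(d@u*1e3,(d@[-u[1],u[0]])*1e3,s["position"],s["force"])
E
```

```text
clock: 10.6
position: [0.6022, 0.0527, 0.0463]
ee_rot: [-1.995, -2.426, 0.0]
force: [-0.6, -1.6, -0.6]
width: 0.001
clock: 10.9
position: [0.6021, 0.0544, 0.0465]
ee_rot: [-1.995, -2.426, -0.0]
force: [0.3, -1.2, -0.9]
width: 0.003
28.734087857552552 0.37868491997382087 [0.60210646 0.05440364 0.04649474] [ 0.27418167 -1.22989193 -0.90288945]
```

```bash
python3 -m creep '[[[-0.02,0.1,0,0,0,0,-1],[-0.04,0.2,0,0,0,0,-1],[-0.04,0.2,0,0,0,0,-1]]]'
python3 -m creep '[[[-0.02,0.1,0,0,0,0,-1],[-0.04,0.2,0,0,0,0,-1],[-0.04,0.2,0,0,0,0,-1]]]'
```

```text
clock: 11.2
position: [0.6021, 0.0547, 0.0467]
ee_rot: [1.996, 2.424, -0.001]
force: [1.3, -6.0, -1.1]
width: 0.003
clock: 11.5
position: [0.602, 0.0548, 0.047]
ee_rot: [1.996, 2.421, -0.003]
force: [0.9, -10.7, -0.5]
width: 0.003
```

```bash
python3 -m creep '[[[-0.04,0.2,0,0,0,0,-1],[-0.04,0.2,0,0,0,0,-1],[0.1,-0.8,0,0,0,0,-1],[0.5,-3,0,0,0,0,-1],[0.7,-4,3,0,0,0,-0.5]]]'
python3 -m creep '[[[0,0,4,0,0,0,-0.4],[0,0,8,0,0,0,-0.4],[0,0,8,0,0,0,-0.4],[0,0,8,0,0,0,-0.4],[0,0,8,0,0,0,-0.4]]]'
python3 - <<'E'
from h import *
s=arm.observe(); v=np.r_[s["position"],s["ee_rot"]]; np.save("s7.npy",v)
im=arm.get_image("wrist"); cv2.imwrite("pics/w7.png",im[:,:,::-1]); print(v,s["force"],s["width"])
E
```

```text
clock: 12.0
position: [0.6062, 0.0173, 0.0741]
ee_rot: [-1.994, -2.423, 0.006]
force: [0.6, -0.2, 0.2]
width: 0.05
clock: 12.5
position: [0.6077, 0.019, 0.1556]
ee_rot: [-1.994, -2.426, 0.001]
force: [0.1, -0.4, -0.6]
width: 0.301
[ 6.07662722e-01  1.90076951e-02  1.55582887e-01 -1.99367682e+00
 -2.42575823e+00  6.13501327e-04] [ 0.11588652 -0.44181538 -0.60584246] 0.30123940395554927
```

View pics/w7.png

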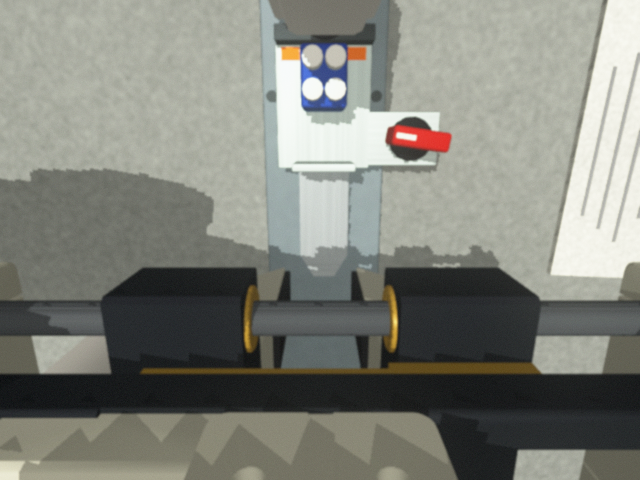

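```bash
python3 - <<'E'
from h import *
v=np.load("s7.npy"); c=cam("wrist",dict(position=v[:3],ee_rot=v[3:])); o=np.array([.60801,.02628]); u=np.array([np.cos(np.radians(101.1)),np.sin(np.radians(101.1))]); n=np.array([-u[1],u[0]])
im=cv2.imread("pics/w7.png")
def rc(nm,p,z):
    P=ray(c,p,z)[:2]; print(nm,p,P.round(4),"rail",((P-o)@u*1e3).round(1),((P-o)@n*1e3).round(1))
rc("caps",(324,73),.072); rc("plate rear",(324,171),.060); rc("stop bottom edge",(324,42),.038); rc("slide front",(324,45),.028)
h=cv2.cvtColor(im,cv2.COLOR_BGR2HSV); ms=cv2.inRange(h,(0,120,225),(8,255,255))|cv2.inRange(h,(172,120,225),(180,255,255)); ms[:, :380]=0
ms=cv2.morphologyEx(ms,cv2.MORPH_CLOSE,np.ones((9,9)))
cn=max(cv2.findContours(ms,cv2.RETR_EXTERNAL,cv2.CHAIN_APPROX_NONE)[0],key=cv2.contourArea); r=cv2.minAreaRect(cn); print(r)
B=np.array([ray(c,p,.0685)[:2] for p in cv2.boxPoints(r)]); rc("knob top",r[0],.0685)
for i in range(2):
    e=B[i+1]-B[i]; print(np.linalg.norm(e)*1e3,"angle rel rail y", (np.degrees(np.arctan2(e@u,e@n))+90)%180-90)
cv2.imwrite("pics/w7z.png",cv2.resize(im[0:190,250:470],None,fx=3.6,fy=3.15,interpolation=cv2.INTER_CUBIC))
E
```

```text
caps (324, 73) [0.5897 0.1198] rail 95.3 -0.0
plate rear (324, 171) [0.6006 0.066 ] rail 40.4 -0.3
stop bottom edge (324, 42) [0.5854 0.143 ] rail 118.9 -0.2
slide front (324, 45) [0.5853 0.1435] rail 119.4 -0.3
((421.2567443847656, 137.95945739746094), (53.10087203979492, 14.631509780883789), 9.462323188781738)
knob top (421.2567443847656, 137.95945739746094) [0.6527 0.0967] rail 60.4 -57.4
8.239571813367547 angle rel rail y -83.07474849880975
31.404623551821853 angle rel rail y 8.95396740390541
```

View pics/w7z.png

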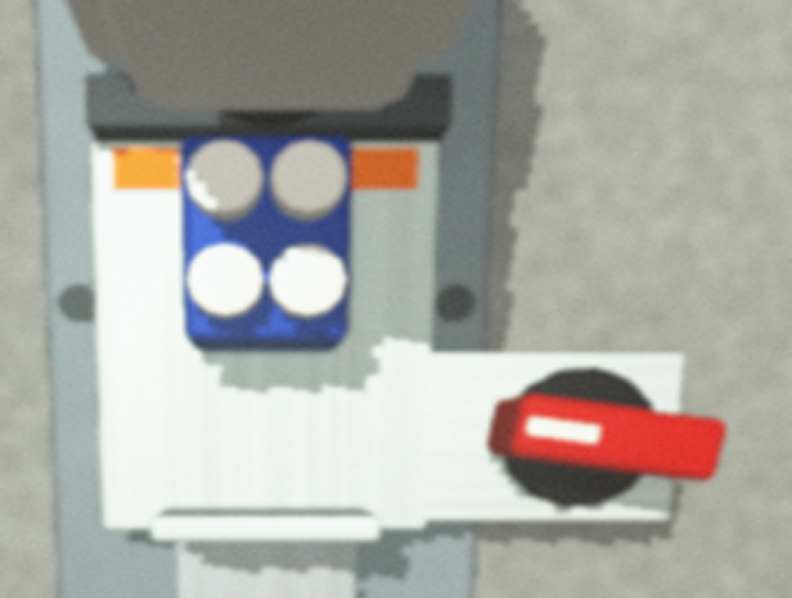

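```bash
python3 - <<'E'
from h import *
c=cam("scene"); o=np.array([.60801,.02628]); u=np.array([np.cos(np.radians(101.1)),np.sin(np.radians(101.1))]); n=np.array([-u[1],u[0]])
im=cv2.imread("pics/scene0.png")
for x in (130,145,175):
  for y in (35,-35):
    print(x,y,[tuple(proj(c,[*(o+x/1e3*u+y/1e3*n),z]).round(0).astype(int)) for z in (.008,.086,.11,.13)])
for x,y,z in((110,20,.086),(110,-20,.086),(110,20,.148),(110,-20,.148),(175,-20,.148)): print("head",x,y,z,proj(c,[*(o+x/1e3*u+y/1e3*n),z]).round(1))
cv2.imwrite("pics/scz2.png",cv2.resize(im[175:255,335:395],None,fx=10,fy=7.4,interpolation=cv2.INTER_CUBIC))
E
```

```text
130 35 [(np.int64(345), np.int64(241)), (np.int64(346), np.int64(213)), (np.int64(347), np.int64(204)), (np.int64(347), np.int64(197))]
130 -35 [(np.int64(373), np.int64(247)), (np.int64(375), np.int64(219)), (np.int64(376), np.int64(210)), (np.int64(376), np.int64(203))]
145 35 [(np.int64(347), np.int64(238)), (np.int64(349), np.int64(210)), (np.int64(349), np.int64(201)), (np.int64(349), np.int64(194))]
145 -35 [(np.int64(375), np.int64(244)), (np.int64(377), np.int64(216)), (np.int64(378), np.int64(207)), (np.int64(378), np.int64(200))]
175 35 [(np.int64(351), np.int64(231)), (np.int64(353), np.int64(204)), (np.int64(353), np.int64(195)), (np.int64(353), np.int64(188))]
175 -35 [(np.int64(378), np.int64(237)), (np.int64(381), np.int64(210)), (np.int64(381), np.int64(201)), (np.int64(382), np.int64(194))]
head 110 20 0.086 [349.8 218.7]
head 110 -20 0.086 [366.4 222.2]
head 110 20 0.148 [350.9 195.2]
head 110 -20 0.148 [367.9 198.6]
head 175 -20 0.148 [376.3 185.5]
```

View pics/scz2.png

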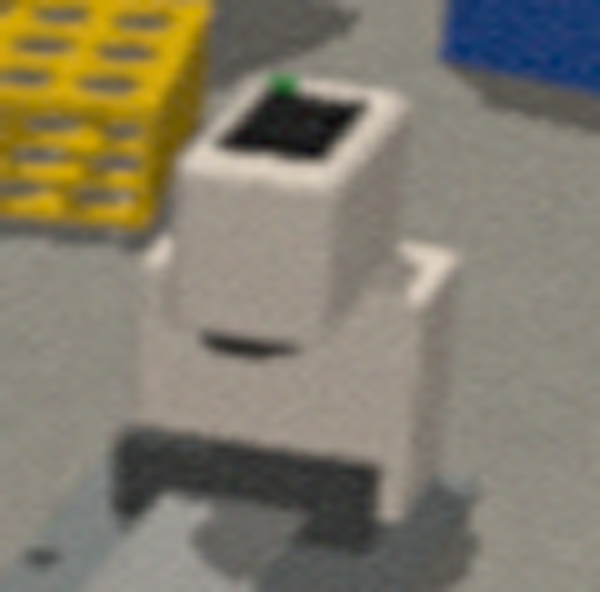

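The zoom shows the carrier's front edge meeting the stop. Caps come out at rail x 95.3 (home is 96) and the plate's rear at 40.4 (home is 40), so it is home. The knob is at about 8° clockwise and the column top at 86 mm, so the gripper body clears it at a high grasp. I turn the tool and go over the knob.

```bash
python3 -m creep '[[[0.5,1,0,0,0,8.4,-0.1],[1.5,2,0,0,0,16.8,-0.1],[2.5,4,0,0,0,25.2,-0.1],[3.5,6,0,0,0,33.6,-0.1],[4.7,7.75,0,0,0,42,-0.1]]]'
python3 -m creep '[[[0,0,0,0,0,8.4,-0.1],[0,0,0,0,0,16.8,-0.1],[0,0,0,0,0,25.2,-0.1],[0,0,0,0,0,33.6,-0.1],[0,0,0,0,0,40,-0.1]]]'
python3 -m creep '[[[0,0,0,0,0,0,-0.1],[0,0,0,0,0,0,-0.1],[0,0,0,0,0,0,-0.1]]]'
python3 - <<'E'
from h import *
s=arm.observe(); v=np.r_[s["position"],s["ee_rot"]]; np.save("s8.npy",v)
im=arm.get_image("wrist"); cv2.imwrite("pics/w8.png",im[:,:,::-1]); print(v,s["force"],s["width"],s["joints"])
print("yaw tool",np.degrees(np.arctan2(*(R.from_rotvec(s['ee_rot']).as_matrix()[[1,0],0]))))
E
```

```text
clock: 13.05
position: [0.6547, 0.0971, 0.1549]
ee_rot: [-0.983, -2.981, 0.001]
force: [-0.1, -0.2, -0.7]
width: 0.45
clock: 13.55
position: [0.6545, 0.0958, 0.1549]
ee_rot: [0.095, -3.137, 0.0]
force: [-0.7, -0.4, -0.8]
width: 0.454
clock: 13.85
position: [0.6551, 0.0958, 0.1559]
ee_rot: [0.082, -3.14, 0.0]
force: [-0.0, 0.1, -0.5]
width: 0.449
[ 6.55076332e-01  9.58097807e-02  1.55910813e-01  8.15306065e-02
 -3.13953307e+00  7.68838971e-05] [-0.02162708  0.10346655 -0.49478968] 0.4490799777942809 [-0.40794192  0.57858592  0.28295793  1.59212809 -0.18280184  0.99799108
  1.55358732]
yaw tool -177.02483851707356
```

View pics/w8.png

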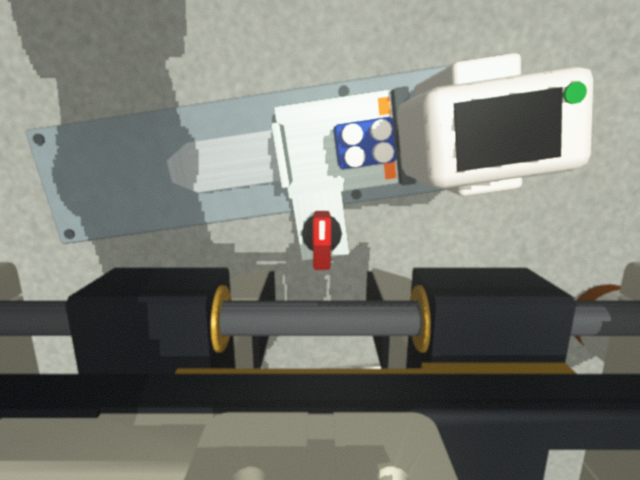

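```bash
python3 - <<'E'
from h import *
v=np.load("s8.npy"); c=cam("wrist",dict(position=v[:3],ee_rot=v[3:])); o=np.array([.60801,.02628]); u=np.array([np.cos(np.radians(101.1)),np.sin(np.radians(101.1))]); n=np.array([-u[1],u[0]])
im=cv2.imread("pics/w8.png"); cv2.imwrite("pics/w8z.png",cv2.resize(im[190:280,275:365],None,fx=6.6,fy=6.6,interpolation=cv2.INTER_CUBIC))
for r in (210,231,249): P=ray(c,(321.5,r),.0685); print(P,P[:2]-v[:2],(P[:2]-o)@u*1e3,(P[:2]-o)@n*1e3)
E
```

```text
[0.63085075 0.09549349 0.0685    ] [-0.02422558 -0.00031629] 63.52134433196767 -35.73857667386156
[0.64420896 0.09620056 0.0685    ] [-0.01086737  0.00039078] 61.64343420350986 -48.98301709076297
[0.65597004 0.09682308 0.0685    ] [0.00089371 0.0010133 ] 59.990050403893726 -60.64392827519184
```

View pics/w8z.png

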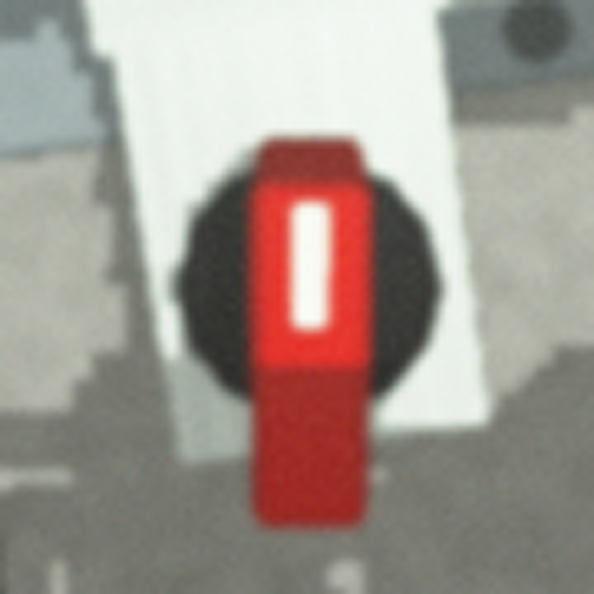

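```bash
python3 -m creep '[[[-0.1,0.08,-3,0,0,0,-0.1],[-0.1,0.08,-6,0,0,0,-0.1],[-0.1,0.08,-8.5,0,0,0,-0.1],[-0.1,0.08,-9.5,0,0,0,-0.1],[-0.1,0.08,-9.5,0,0,0,-0.1]]]'
python3 -m creep '[[[0,0,0,0,0,0,-0.1],[0,0,0,0,0,0,-0.1]]]'
python3 - <<'E'
from h import *
s=arm.observe(); v=np.r_[s["position"],s["ee_rot"]]
print(v,s["force"],s["ft_torque"])
im=arm.get_image("wrist"); cv2.imwrite("pics/w9.png",im[:,:,::-1])
im=arm.get_image("scene"); cv2.imwrite("pics/sc9.png",cv2.resize(im[130:310,270:450,::-1],None,fx=4,fy=3.3,interpolation=cv2.INTER_CUBIC))
E
```

```text
clock: 14.4
position: [0.6534, 0.0965, 0.0602]
ee_rot: [0.085, -3.138, 0.001]
force: [1.2, 0.0, 0.5]
width: 0.447
clock: 14.6
position: [0.6554, 0.0967, 0.0631]
ee_rot: [-0.085, 3.138, 0.001]
force: [0.1, 0.8, 0.0]
width: 0.447
[ 6.55416092e-01  9.66774527e-02  6.30851869e-02 -8.51822935e-02
  3.13805688e+00  6.73671998e-04] [0.11675304 0.84354162 0.03707279] [ 0.00499877  0.05891634 -0.01856465]
```

View pics/w9.png

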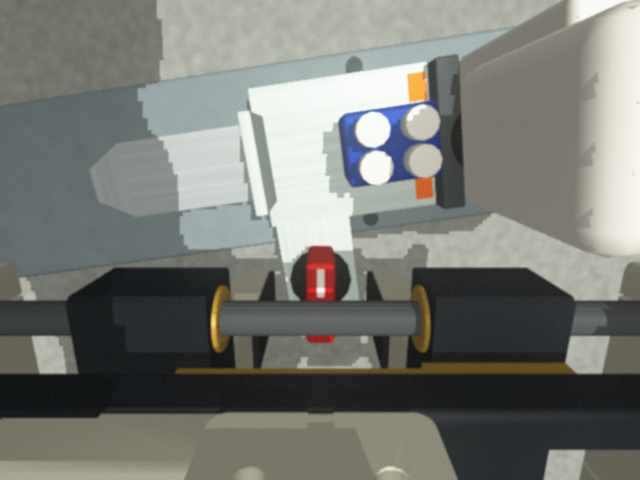

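View pics/sc9.png

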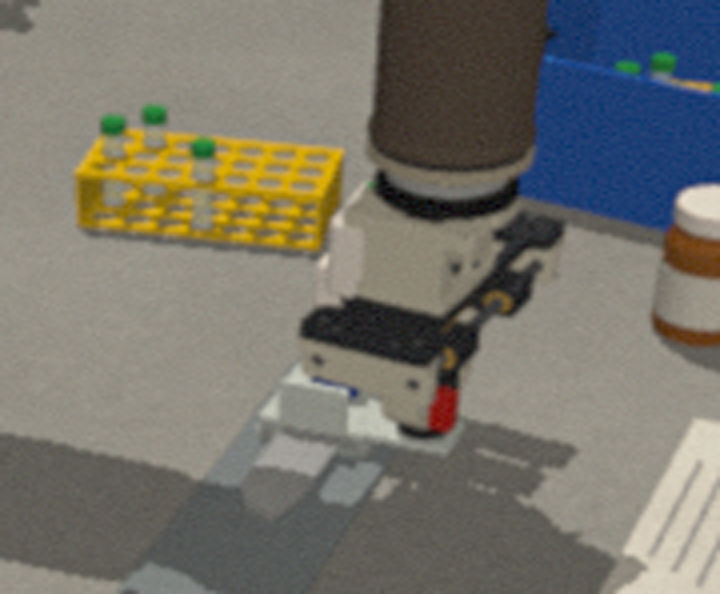

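The bar is centred between the open fingers (column 320, top face rows about 270–340), and there is room to the head. I grip and turn clockwise.

```bash
python3 -m creep '[[[0,0,0,0,0,0,-0.9],[0,0,0,0,0,0,-0.9],[0,0,0,0,0,0,-0.9],[0,0,0,0,0,0,-0.9]]]' 20
python3 -m creep '[[[0,0,0,0,0,-7,-0.9],[0,0,0,0,0,-14,-0.9],[0,0,0,0,0,-21,-0.9],[0,0,0,0,0,-28,-0.9],[0,0,0,0,0,-35,-0.9]]]'
python3 -c "
from h import *
s=arm.observe();print(s['ft_torque'],s['force'],s['joints'][6],np.degrees(np.arctan2(*(R.from_rotvec(s['ee_rot']).as_matrix()[[1,0],0])))%360-101.1)"
```

```text
clock: 15.1
position: [0.6544, 0.0965, 0.0616]
ee_rot: [0.086, -3.14, -0.0]
force: [-1.0, -0.6, -0.6]
width: 0.155
clock: 15.6
position: [0.655, 0.0968, 0.0617]
ee_rot: [0.869, 3.018, 0.001]
force: [2.5, 0.3, -1.5]
width: 0.132
[ 0.09590451 -0.49871417  0.05273063] [ 2.5174902   0.33755716 -1.54132785] 1.091536120769208 46.75526847672174
```

```bash
python3 -m creep '[[[0,0,0,0,0,-7,-0.9],[0,0,0,0,0,-14,-0.9],[0,0,0,0,0,-21,-0.9],[0,0,0,0,0,-28,-0.9],[0,0,0,0,0,-35,-0.9]]]'
python3 -m creep '[[[0,0,0,0,0,-4,-0.9],[0,0,0,0,0,-7,-0.9],[0,0,0,0,0,-7,-0.9]]]'
python3 -c "
from h import *
s=arm.observe();print(s['ft_torque'],s['force'],s['joints'][6],np.degrees(np.arctan2(*(R.from_rotvec(s['ee_rot']).as_matrix()[[1,0],0])))%360-101.1)"
```

```text
clock: 16.1
position: [0.6562, 0.0973, 0.0619]
ee_rot: [1.735, 2.616, 0.004]
force: [6.2, 1.3, -4.6]
width: 0.128
clock: 16.4
position: [0.6564, 0.0975, 0.0619]
ee_rot: [1.887, 2.508, 0.004]
force: [6.7, 0.9, -2.9]
width: 0.126
[ 0.39482406 -1.4821108   0.03183683] [ 6.72603529  0.89271671 -2.94359256] 0.5091889632153951 4.973298013903829
```

```bash
python3 -m creep '[[[0,0,0,0,0,-2,-0.9],[0,0,0,0,0,-4,-0.9],[0,0,0,0,0,-4,-0.9],[0,0,0,0,0,-4,-0.9]]]'
python3 -c "
from h import *
s=arm.observe();print(s['ft_torque'],s['force'],s['joints'][6],np.degrees(np.arctan2(*(R.from_rotvec(s['ee_rot']).as_matrix()[[1,0],0])))%360-101.1)"
python3 -m creep '[[[0,0,0,0,0,-2,-0.9],[0,0,0,0,0,-4,-0.9],[0,0,0,0,0,-4,-0.9]]]'
python3 -c "
from h import *
s=arm.observe();print(s['ft_torque'],s['force'],s['joints'][6],np.degrees(np.arctan2(*(R.from_rotvec(s['ee_rot']).as_matrix()[[1,0],0])))%360-101.1)"
```

```text
clock: 16.8
position: [0.6564, 0.0975, 0.0619]
ee_rot: [1.971, 2.443, 0.004]
force: [6.3, 1.6, -3.4]
width: 0.135
[ 0.28118595 -1.42412418  0.43838535] [ 6.27337862  1.6289716  -3.38605318] 0.4550259252987379 1.115502152462625
clock: 17.1
position: [0.6563, 0.0978, 0.062]
ee_rot: [2.056, 2.372, 0.005]
force: [5.6, 3.0, -2.3]
width: 0.146
[ 0.45773076 -1.20661363  0.46906452] [ 5.61909416  2.95738518 -2.32235282] 0.39810725099766536 -2.92762135460616
```

Torque about z jumped from 0.03 to 0.47 N m and the pads were pried open, so the hard stop is reached. I release and lift.

```bash
python3 -m creep '[[[0,0,0,0,0,0,-0.45],[0,0,0,0,0,0,-0.35],[0,0,0,0,0,0,-0.35],[0,0,0,0,0,0,-0.35],[0,0,1,0,0,0,-0.35]]]'
python3 -m creep '[[[0,0,3,0,0,0,-0.35],[0,0,7,0,0,0,-0.35],[0.4,-3,11,0,0,4,-0.35],[0.8,-6,11,0,0,4,-0.35],[0.8,-6,11,0,0,4,-0.35]]]'
python3 -m creep '[[[0,0,0,0,0,0,-0.35],[0,0,0,0,0,0,-0.35]]]'
python3 - <<'E'
from h import *
s=arm.observe(); v=np.r_[s["position"],s["ee_rot"]]; np.save("s10.npy",v); print(v,s["force"])
im=arm.get_image("wrist"); cv2.imwrite("pics/w10.png",im[:,:,::-1])
E
```

```text
clock: 17.6
position: [0.6533, 0.0964, 0.0706]
ee_rot: [-2.058, -2.372, 0.003]
force: [-0.2, -0.0, -0.6]
width: 0.325
clock: 18.1
position: [0.6633, 0.0301, 0.1847]
ee_rot: [1.979, 2.433, 0.001]
force: [0.6, -0.6, 0.3]
width: 0.322
clock: 18.3
position: [0.662, 0.0378, 0.1812]
ee_rot: [-1.973, -2.444, -0.0]
force: [-0.2, 1.0, -1.3]
width: 0.329
[ 6.62000068e-01  3.77563605e-02  1.81230288e-01 -1.97257439e+00
 -2.44352839e+00 -8.99904709e-05] [-0.15570746  0.99732754 -1.3317635 ]
```

View pics/w10.png

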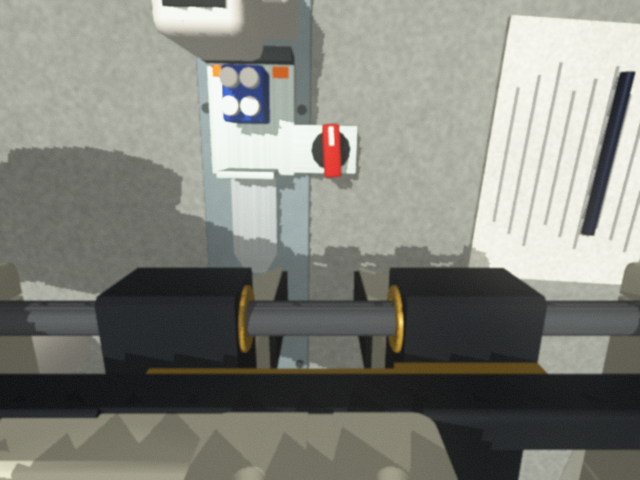

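The bar at (332,150) now lies along the rail, and the carrier's front is at the stop at row 63. Checking the numbers.

```bash
python3 - <<'E'
from h import *
v=np.load("s10.npy"); c=cam("wrist",dict(position=v[:3],ee_rot=v[3:])); o=np.array([.60801,.02628]); u=np.array([np.cos(np.radians(101.1)),np.sin(np.radians(101.1))]); n=np.array([-u[1],u[0]])
im=cv2.imread("pics/w10.png")
def rc(nm,p,z):
    P=ray(c,p,z)[:2]; print(nm,p,P.round(4),"rail",((P-o)@u*1e3).round(1),((P-o)@n*1e3).round(1))
rc("caps",(239,91),.072); rc("plate rear",(246,177),.060); rc("front",(252,64),.028)
h=cv2.cvtColor(im,cv2.COLOR_BGR2HSV); ms=cv2.inRange(h,(0,120,200),(8,255,255))|cv2.inRange(h,(172,120,200),(180,255,255)); ms[:, :310]=0; ms[:,360:]=0; ms[200:]=0
ms=cv2.morphologyEx(ms,cv2.MORPH_CLOSE,np.ones((7,7)))
cn=max(cv2.findContours(ms,cv2.RETR_EXTERNAL,cv2.CHAIN_APPROX_NONE)[0],key=cv2.contourArea); r=cv2.minAreaRect(cn); print(r)
rc("knob",r[0],.0685); B=np.array([ray(c,p,.0685)[:2] for p in cv2.boxPoints(r)])
for i in range(2):
    e=B[i+1]-B[i]; print(np.linalg.norm(e)*1e3,"cw angle from rail y",(np.degrees(np.arctan2(e@u,e@n)))%180)
cv2.imwrite("pics/w10z.png",cv2.resize(im[30:200,190:370],None,fx=4.2,fy=3.5,interpolation=cv2.INTER_CUBIC))
t=arm.get_image("top"); cv2.imwrite("pics/top10.png",t[:,:,::-1])
E
```

```text
caps (239, 91) [0.5918 0.1208] rail 95.9 -2.3
plate rear (246, 177) [0.6027 0.0672] rail 41.1 -2.7
front (252, 64) [0.5882 0.1441] rail 119.4 -3.3
((331.0458068847656, 149.55747985839844), (51.2131462097168, 15.169910430908203), 88.31531524658203)
knob (331.0458068847656, 149.55747985839844) [0.6561 0.098 ] rail 61.1 -61.0
9.848934728917548 cw angle from rail y 177.30200129232904
32.99026560994965 cw angle from rail y 86.49021040943458
```

View pics/w10z.png

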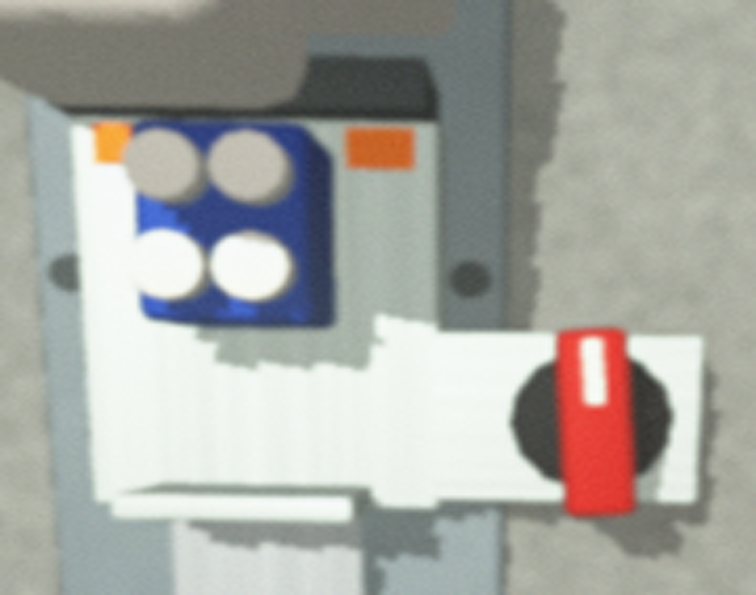

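View pics/top10.png

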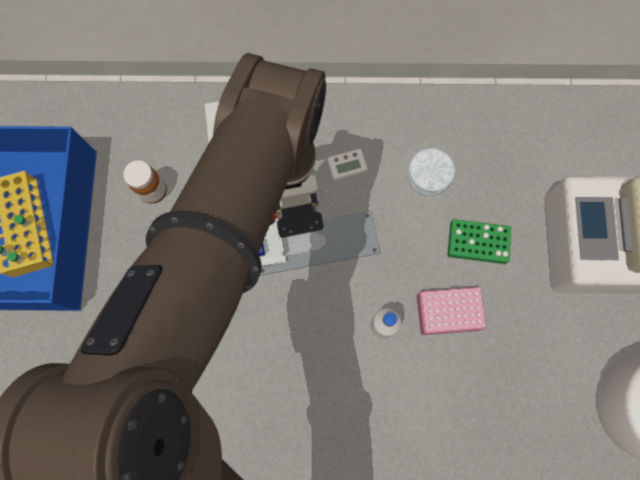

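```bash
python3 -c "
from cell import arm
print(arm.observe()['force'],arm.sign_off())"
```

```text
the job is handed in; nothing more can be done
[-0.48510536  0.13888388  0.67390193] None
```

The carrier is clamped home against the end stop and the job was handed in at about 18.4 s of the 61 s allowed. I set the carrier on the deck and slid it onto the dovetail with the knob loose. Then I pushed it home from behind, turned the knob clockwise to its stop and let go.

**Last checks:**
- **Home:** In the last picture the tube block is at rail x 95.9 mm (96 is home) and the carrier's front edge meets the stop. The push met a firm stop, about 11 N with no further travel.
- **Knob:** The bar is at 86.5° (1.51 rad) from across the carrier. The turning torque jumped to about 0.47 N m at the end of the turn, which I took as the hard stop.
- **Bystanders:** In the final top view the bottle, pink box, green rack, timer, dishes and jar sit where they started. The arm hides the yellow rack there; I last saw it in place in the scene view just before gripping the knob.
- **Robot:** It was clear of everything, with force readings under 1 N.

**Disagreement:** The last picture put the carrier about 2–3 mm to the -y side. Earlier pictures showed 0.3 mm or less. I put this down to the arm still settling when the picture was taken, because the dovetail allows only 1.2 mm of play, but I did not check it again.

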